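Fetch the heat sink from between the bench containers

TASK

The black heat sink is boxed in between two containers in the grey bench caddy, so fingers cannot get at its sides. Stand those two containers upright on the black mat, then seat the heat sink flat inside the square frame over the processor on the green mainboard, and put both containers back upright in the same wells they came from; at the end the third container must stand in its own well too, and no container may ever be tipped over.

Things in the scene. Friction and masses are not known exactly. Their poses are not given: they have to be found in the camera images.
- heatsink: Black finned heat sink, 40 x 40 x 22 mm high, 0.1 kg. Origin: centre of its underside, z up, x, y along its sides. Starts in the caddy's bay, sides parallel to the caddy's, underside at world z = 12 mm. Cheeks 3 mm off its -x and +x sides and a container 5 to 9 mm off each y side leave no finger room; with both containers out, grip it across y from above, fingertips at z = 16 mm or higher.
- bottle: White round solvent bottle in the caddy, 46 mm diameter, 134 mm high, 0.14 kg: straight body to about 68 mm, then a shoulder and a slim red pointed cap (26 mm diameter at its foot) from 102 to 134 mm, fixed to it. Origin: centre of its underside, z up. Grip the body across its diameter 50 to 68 mm above its underside.
- jar: Low clear jar of screws in the caddy, with a wide green lid, 54 mm diameter, 66 mm high, 0.13 kg; the lid (54 to 66 mm) is fixed to it. Origin: centre of its underside, z up. Grip across its diameter.
- spray_can: Spray can in the caddy, 53 mm diameter, 146 mm high, 0.15 kg: white metal body to 106 mm, straight black cap of 44 mm diameter from 112 to 146 mm, fixed to it. Origin: centre of its underside, z up. Grip the cap or the body across its diameter.
- caddy: Grey caddy, fixed, 82 (x) x 286 mm (y). Origin: on the desk under the centre of the heat sink's bay. 3 round wells, 62 mm diameter, floor z = 4, rim z = 12 mm, centred at (0,-52), (0,52), (0,150) mm; bottle, jar and can stand at their centres in any order; those at y = -52 and 52 flank the bay. Outer walls (inside at x = +-37) and the bay's two cheeks (|x| 23 to 37, |y| < 15) reach z = 31 mm.
- board: Small green mainboard, fixed, 120 x 120 mm. Origin: on the desk under the processor's centre (the board's centre), z up, x, y along its sides. Processor lid of steel, 30 x 30 mm, top at z = 11 mm; round it a black square frame, 48 x 48 mm inside, 4 mm walls, top at z = 16 mm. The heat sink fits in any quarter turn; seated, its underside is at z = 11 mm. No part is higher than 17 mm.
- mat: Flat black rubber bench mat, fixed, 120 (x) x 180 mm (y), 3 mm thick: the side area for the containers. Origin: centre of its underside, z up. It lies in front of the caddy, left or right; the board lies on the other side.
Things that resemble listed ones, but are neither listed nor needed, are in the scene too. What is shaped like the spray_can but pink or purple is not meant. Leave any pink look-alike of the bottle alone.

How it is judged:
By the outcome, as a careful person would: the job done as asked, in the order asked, and still so for the second after the job is handed in, with the robot touching nothing.
It also fails if it takes over 106 s, if anything falls off the work surface, if the arm or the gripper's body presses on something with over 40 N, if the wrist force passes 120 N, or if a joint passes its speed limit or range.

ROBOT

A 7-joint arm with a two-finger parallel gripper is mounted at the origin on a cart in front of the work surface, level with it; the furniture and walls round the work are solid. World frame = base frame: x ahead of the robot, y to its left, z up, the work surface at z = 0. Lengths are in m, angles in rad, forces in N, time in s.
With the tool pointing down it reaches from about 0.425 to 0.925 m from the base axis. Payload 6.8 kg.
Tool frame: the origin (TCP) lies midway between the tips of the shut fingers; the grasp point (between the pads) lies 19 mm behind it; z points along the fingers, y is the line along which they close (so a half turn about z gives the same grasp; the last joint's range is limited). The gripper opens to 88 mm and grips with 3 to 60 N. Pads are 20 mm wide; open, the fingers measure 115 mm over their backs; the gripper's body (75 mm by 178 mm) begins 61 mm behind the grasp point.
Start: joints at [-1.308, 0.477, 0.022, 1.555, -0.011, 1.109, -0.083], TCP at [0.245, 0.629, 0.223] pointing down, gripper open.
Joint ranges: [-2.96, 2.96], [-0.34, 2.1], [-1.41, 1.46], [0.24, 2.44], [-1.37, 4.51], [0.17, 1.92], [-2.96, 2.96]. Speed limits (rad/s): [2.39, 2.39, 3.14, 3.14, 3.14, 3.14, 3.14].

INTERFACE

Orientations are given as a rotation vector (axis times angle).
In Python, from workcell import * gives the robot as it stands.
- The arm moves only by the tool arm_command, never from a script. Its argument "rows" is a list that holds one entry, the list of rows, each a list of 4 numbers: the shift along the tool's x, y, z in mm, then the turn about the tool's z in degrees. In form: [[[tx, ty, tz, roll], ...]]. A call has 1 to 10 rows; each row shifts and turns the commanded pose from where the row before left it, along the tool's axes as they then stand; what a row does not reach is not made up. A row lasts 1/12 s, in which the tool goes at most 41.7 mm and 7.16 degrees, less where a joint would pass 70% of its speed; a pose out of reach is approached as far as the arm can. A call with a gripper value outside its range is refused whole. "hand" is the closure, from 0 (fully open) to 1 (shut), set as the call begins (left out, the last holds). The fingers move at their own pace and stop on an object; the grip force is fixed at half the most. Time passes only in rows, so rows that do not move let the fingers close. It gives the time, the measured TCP pose, the force, the opening and the grip force at its end, in the units of the state.
- sense(): the state, without advancing time (a new reading comes with each control period).
- capture(name): name is "scene" or "top"; returns a dict with "color" (384x512x3 uint8, red, green, blue), "fx", "fy", "cx", "cy" (pixels), "camera_from_world" (4x4, takes a point from world to camera coordinates). Camera axes: x right, y down, z forward; pixel columns grow to the right and rows downward; lengths in m; the calibration is good to about 2 mm. A picture is of the moment at which its call begins. There is no depth.
- close_job(): hands the job in; it is judged then, once.
Trained networks look in a picture, given as the dict that the camera call returned (one of the last four; its "shot" number tells which), for a name from the list of things; names that differ only in an ending like _2 or _b are one class to them, and where a whole thing is asked for, a point or a joint stands for the part that bears it (a point fixed in the world has none). Each returns a list of dicts, best first, with "p" (0 to 1); they miss things now and then, are a little off and sometimes report something else, mostly with a low value. They report only what shows in the picture. A call takes as long as a camera call. They do not tell look-alikes from the thing itself.
- search_frame(picture, name): "point" ([x, y, z] in m, in world coordinates, good to about 4 mm: the middle of the surface that is visible of it).
- cut_out(picture, name): "pixels" (384x512 bool, what is visible of it).
- spot_point(picture, name): "point" ([x, y, z] in m, in world coordinates, good to about 4 mm: a listed point, or the origin of a listed thing).
The state is a dict: "time_s": time; "joint_positions": joint angles; "dq": joint speeds; "joint_torque": joint torques, N m; "position": TCP position; "eef_rot": TCP orientation; "ft_force": force on the tool from outside, world axes, zero at the start; "wrist_torque": the same for the moment, N m; "gripper_width": finger opening in m; "grasp_force": force on a finger pad.
Only numpy, scipy, OpenCV 4.12 (cv2) and the standard library are available. Lean on these libraries where they do the work, as an engineer would, in place of code of your own. Each camera call takes 0.05 s, during which the arm holds its last target. There are 200 camera calls.

## Working session

There is one attempt and no reset: what is moved stays moved. The work goes in short steps, Python scripts to look and compute and a tool call to move; the robot and the scene stay as the last step left them, time stands still between calls to the robot, and variables do not carry over. Pictures are saved under pics/ and viewed, at most 14 in all, crops included, and the job is handed in when it is done.

Besides the shell and the picture viewer there is one more tool, called after "Call:" by a JSON object that holds its "api" and its "payload". arm_command: Moves the arm, as the interface text tells. Its arguments: {"type":"object","properties":{"rows":{"type":"array"},"hand":{"type":"number"}},"required":["rows"]}

```bash
mkdir -p pics; cat > h.py <<'E'
from workcell import *
import numpy as np, cv2
def P(c,p):
    q=c["camera_from_world"]@np.r_[p,1.]; return np.array([c["fx"]*q[0]/q[2]+c["cx"],c["fy"]*q[1]/q[2]+c["cy"]])
def back(c,u,v,z):
    T=np.linalg.inv(c["camera_from_world"]); d=T[:3,:3]@np.array([(u-c["cx"])/c["fx"],(v-c["cy"])/c["fy"],1]); o=T[:3,3]
    return o+d*(z-o[2])/d[2]
E
cat > a.py <<'E'
from h import *
np.set_printoptions(precision=4,suppress=True)
s=sense(); print(s["time_s"],s["position"],s["eef_rot"],s["gripper_width"])
for n in ("top","scene"):
    c=capture(n); cv2.imwrite(f"pics/{n}1.png",cv2.resize(c["color"][:,:,::-1],(800,600)))
    for o in "heatsink bottle jar spray_can caddy board mat".split():
        print(n,o,[(np.round(d["point"],4),round(d["p"],2)) for d in spot_point(c,o)[:3]])
E
python3 a.py
```

```text
0.0 [0.2444 0.6286 0.2217] [-0.5791 -3.0876  0.0027] 0.08771401771769778
top heatsink [(array([ 0.6686, -0.0436,  0.0111]), 0.57)]
top bottle [(array([ 0.6358, -0.1968, -0.0039]), 0.8), (array([ 0.675 , -0.0978,  0.002 ]), 0.63)]
top jar [(array([0.6699, 0.1045, 0.0038]), 0.89)]
top spray_can [(array([ 0.4558, -0.3814,  0.0022]), 0.91), (array([0.6732, 0.0049, 0.0036]), 0.87), (array([ 0.3279, -0.3115, -0.0043]), 0.56)]
top caddy [(array([ 0.6738, -0.0462,  0.0019]), 0.85), (array([ 0.4706, -0.1697, -0.0012]), 0.68)]
top board [(array([0.4719, 0.1418, 0.0044]), 0.66), (array([0.6714, 0.006 , 0.0056]), 0.62)]
top mat [(array([ 0.4683, -0.1697,  0.0011]), 0.77)]
scene heatsink [(array([0.6721, 0.0107, 0.0048]), 0.74), (array([ 0.6733, -0.0468,  0.0113]), 0.47)]
scene bottle [(array([ 0.6789, -0.0952, -0.0017]), 0.7), (array([ 0.6381, -0.1952,  0.0035]), 0.56)]
scene jar [(array([0.6637, 0.1051, 0.0057]), 0.66)]
scene spray_can [(array([ 0.3262, -0.3108,  0.0011]), 0.8), (array([0.6726, 0.0085, 0.006 ]), 0.69), (array([ 0.4564, -0.3783,  0.0027]), 0.56)]
scene caddy [(array([ 0.6747, -0.0466,  0.0009]), 0.58), (array([0.6729, 0.0111, 0.004 ]), 0.5)]
scene board [(array([ 0.4723,  0.1384, -0.0021]), 0.9)]
scene mat [(array([ 0.4674, -0.1671, -0.0012]), 0.84)]
```

View pics/top1.png

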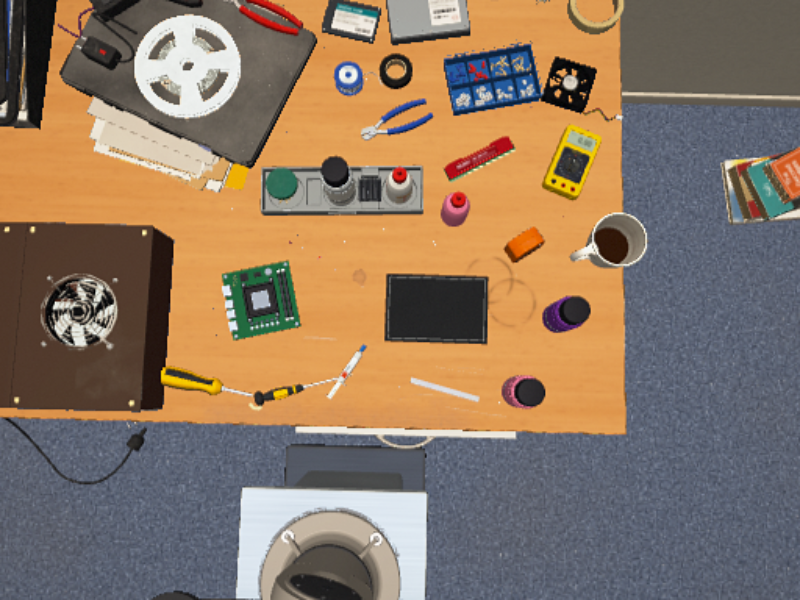

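View pics/scene1.png

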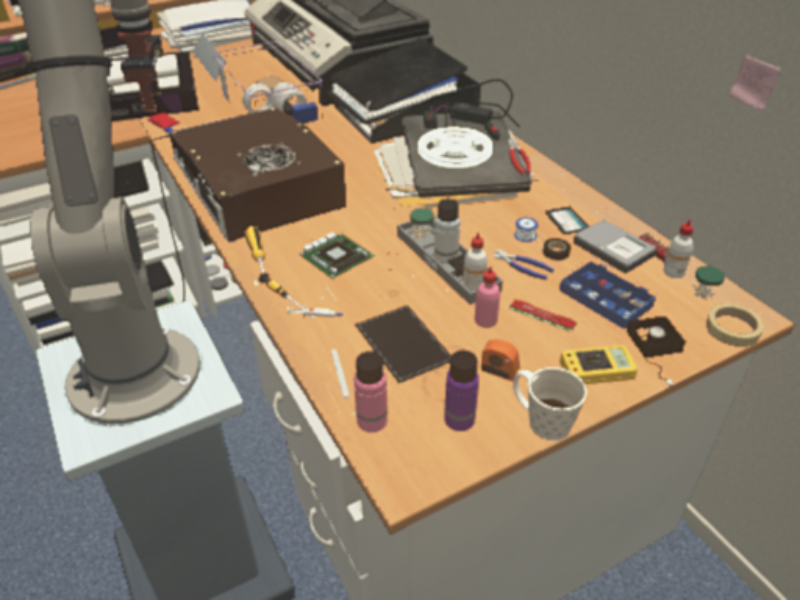

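The top view shows the caddy at about (342,190). From left to right it holds the jar (283,185), the can (338,180), the heat sink (371,188) and the bottle (399,183). The board is at (262,300) and the mat at (437,309).

There are look-alikes for two of the containers:
- **Can:** the purple (566,313) and pink (524,391) ones are not meant. The white/grey can in the caddy is.
- **Bottle:** the pink one at (455,208) is not meant. The white one in the caddy, next to the heat sink, is.

I'll confirm this in a crop with the model overlaid.

```bash
cat > b.py <<'E'
from h import *
np.set_printoptions(precision=4,suppress=True)
c=capture("top")
T=np.linalg.inv(c["camera_from_world"]); print("cam",T[:3,3])
R={}
for n,z in (("caddy",.031),("board",.004),("mat",.003)):
    r=cut_out(c,n)[0]; m=r["pixels"].astype(np.uint8)
    k=max(cv2.findContours(m,0,2)[0],key=cv2.contourArea)[:,0]
    w=np.array([back(c,u,v,z)[:2] for u,v in k],np.float32)
    rect=cv2.minAreaRect(w*1000); print(n,r["p"],rect); 
img=c["color"][:,:,::-1].copy()
def draw(S,pts,col):
    q=np.array([(P(c,p)+.5)*S-0.5 for p in pts]); return q
S=6
big=cv2.resize(img,None,fx=S,fy=S,interpolation=cv2.INTER_CUBIC)
def poly(o,yaw,pts,z,col):
    cs,sn=np.cos(yaw),np.sin(yaw)
    q=[(P(c,[o[0]+cs*x-sn*y,o[1]+sn*x+cs*y,z])+.5)*S-.5 for x,y in pts]
    cv2.polylines(big,[np.round(q).astype(np.int32)],True,col,1)
def box(a,b): return [(-a,-b),(a,-b),(a,b),(-a,b)]
import sys
cx,cy,cyaw,bx,by,byaw=map(float,sys.argv[1:7])
poly((cx,cy),cyaw,[(-.041,-.088),(.041,-.088),(.041,.198),(-.041,.198)],.031,(0,255,255))
poly((cx,cy),cyaw,box(.02,.02),.034,(0,0,255))
poly((bx,by),byaw,box(.06,.06),.004,(0,255,255)); poly((bx,by),byaw,box(.028,.028),.016,(0,0,255)); poly((bx,by),byaw,box(.015,.015),.011,(255,0,255))
a=big[100*S:145*S,165*S:275*S]; b=big[165*S:218*S,138*S:195*S]
H=max(a.shape[0],b.shape[0])
out=np.zeros((a.shape[0]+b.shape[0],a.shape[1],3),np.uint8); out[:a.shape[0]]=a; out[a.shape[0]:,:b.shape[1]]=b
cv2.imwrite(sys.argv[7],out)
E
python3 b.py .673 -.046 0 .472 .140 -.1 pics/c1.png
```

```text
cam [ 0.332  -0.1039  1.2829]
caddy 0.73 ((668.27294921875, 5.26544189453125), (87.57096099853516, 284.42413330078125), 1.438822865486145)
board 0.64 ((473.9167785644531, 144.80697631835938), (124.62274169921875, 122.56537628173828), 13.736926078796387)
mat 0.8 ((467.02197265625, -166.10159301757812), (178.8797149658203, 120.15906524658203), 89.75411224365234)
```

View pics/c1.png

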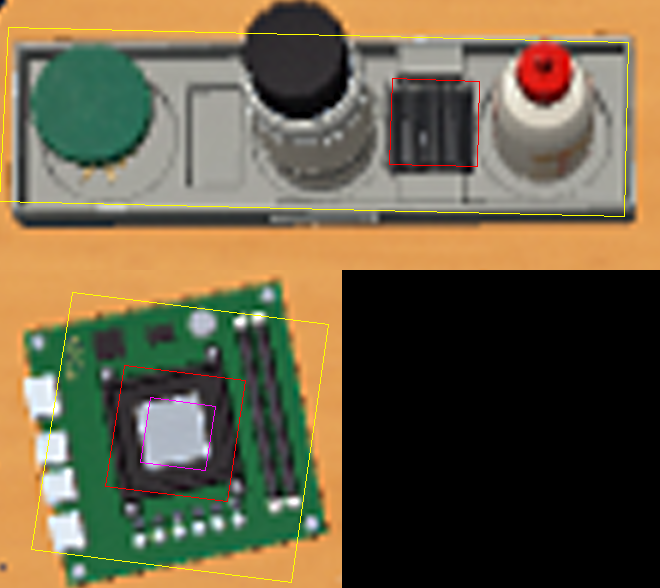

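The crop shows the white bottle with the red cap at (543,70), the white/grey can with the black cap at (297,60) and the jar at (92,105), all in the caddy. None of them is pink or purple, so these are the right ones. I'll refine the yaws next.

```bash
python3 b.py .6705 -.0475 .027 .4725 .1425 .235 pics/c2.png
```

```text
cam [ 0.332  -0.1039  1.2829]
caddy 0.75 ((668.2720336914062, 5.3346099853515625), (87.57282257080078, 284.2857360839844), 1.4388148784637451)Traceback (most recent call last):
  File "b.py", line 7, in <module>
    r=cut_out(c,n)[0]; m=r["pixels"].astype(np.uint8)
      ~~~~~~~~~~~~^^^
IndexError: list index out of range
```

```bash
sed -i 's/^for n,z in .*/for n,z in ():/' b.py; python3 b.py .6705 -.0475 .027 .4725 .1425 .235 pics/c2.png
```

```text
cam [ 0.332  -0.1039  1.2829]
```

View pics/c2.png

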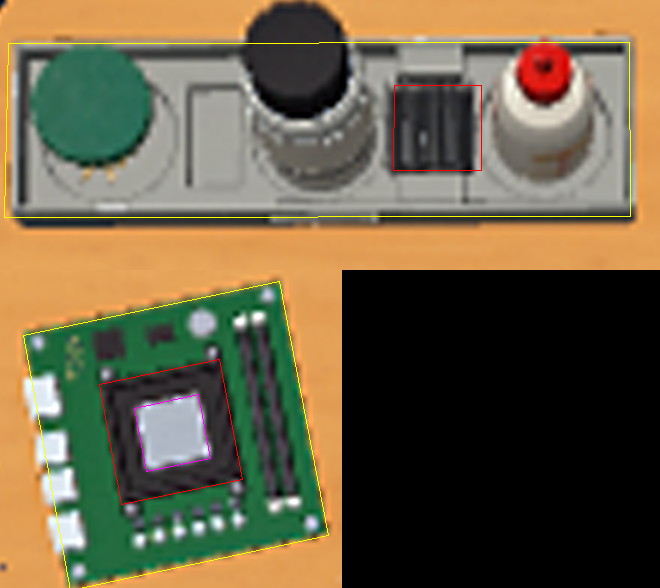

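Call:
{"api": "arm_command", "payload": {"rows": [[[0, 0, -35, 0], [0, 0, -35, 7], [0, -20, 0, 7], [0, -30, 0, 7], [0, -30, 0, 7], [0, -30, 0, 7], [0, -30, 0, 7], [0, -30, 0, 7], [0, -30, 0, 7], [0, -30, 0, 7]]], "hand": 0}}

```text
time_s: 2.03
position: [0.065, 0.497, 0.293]
eef_rot: [-2.115, -2.323, -0.001]
ft_force: [-0.5, 0.4, 0.3]
gripper_width: 0.088
grasp_force: 0.0
```

The overlay fits the board: origin (0.4725, 0.1425), yaw 0.235. The caddy origin is about (0.672, -0.0455), yaw 0.027. The can comes first, gripped across world x.

Call:
{"api": "arm_command", "payload": {"rows": [[[0, 30, 0, 4], [0, 35, 0, 0], [0, 35, 0, 0], [0, 35, 0, 0], [0, 35, 0, 0], [-10, 35, 0, 0], [-20, 30, 0, 0], [-30, 25, 0, 0], [-30, 25, 0, 0], [-30, 25, 0, 0]]]}}

```text
time_s: 2.87
position: [0.3803, 0.3886, 0.2927]
eef_rot: [-2.187, -2.256, -0.0]
ft_force: [0.2, 0.2, -0.5]
gripper_width: 0.0882
grasp_force: 0.0
```

Call:
{"api": "arm_command", "payload": {"rows": [[[-30, 25, 0, 0], [-30, 25, 0, 0], [-30, 25, 0, 0], [-30, 25, 0, 0], [-30, 25, 0, 0], [-30, 25, 0, 0], [-30, 20, 0, 0], [-30, 20, 0, 0], [-30, 10, 0, 0], [0, 0, 0, 0]]]}}

```text
time_s: 3.7
position: [0.5897, 0.1179, 0.2932]
eef_rot: [2.196, 2.241, -0.002]
ft_force: [-0.1, -1.5, 0.7]
gripper_width: 0.0876
grasp_force: 0.0
```

Call:
{"api": "arm_command", "payload": {"rows": [[[-30, 20, 0, 0], [-30, 20, 0, 0], [-30, 20, 0, 0], [-23, 19, 0, 0], [0, 0, 20, 0], [0, 0, 30, 0], [0, 0, 30, 0], [0, 0, 20, 0], [0, 0, 0, 0], [0, 0, 0, 0]]]}}

```text
time_s: 4.53
position: [0.6693, 0.0161, 0.1921]
eef_rot: [-2.186, -2.255, 0.002]
ft_force: [-0.0, -0.5, 1.3]
gripper_width: 0.0879
grasp_force: 0.0
```

```bash
cat > d.py <<'E'
from h import *
import sys
p,x0,x1,y0,y1,n=sys.argv[1],*map(int,sys.argv[2:6]),sys.argv[6]
c=capture(n); S=min(800/(x1-x0),600/(y1-y0)); s=sense()
t=np.array(s["position"]); q=P(c,t); print(t,s["eef_rot"],q,s["time_s"])
i=c["color"][:,:,::-1].copy()
i=cv2.resize(i[y0:y1,x0:x1],None,fx=int(S),fy=int(S),interpolation=cv2.INTER_CUBIC); cv2.imwrite(p,i)
for o in sys.argv[7:]: print(o,[(np.round(d["point"],4),round(d["p"],2)) for d in spot_point(c,o)[:3]])
E
python3 d.py pics/d1.png 170 390 100 240 scene spray_can bottle
```

```text
[0.67035866 0.01594635 0.19366828] [2.18627749e+00 2.25513712e+00 9.65021809e-04] [285.21479502 116.14335475] 4.5833
spray_can [(array([ 0.4568, -0.3799,  0.0025]), 0.92), (array([0.6731, 0.009 , 0.0046]), 0.9), (array([ 0.3244, -0.3082, -0.    ]), 0.56)]
bottle [(array([ 6.757e-01, -9.490e-02, -2.000e-04]), 0.93), (array([ 0.6363, -0.1962,  0.0011]), 0.6)]
```

View pics/d1.png

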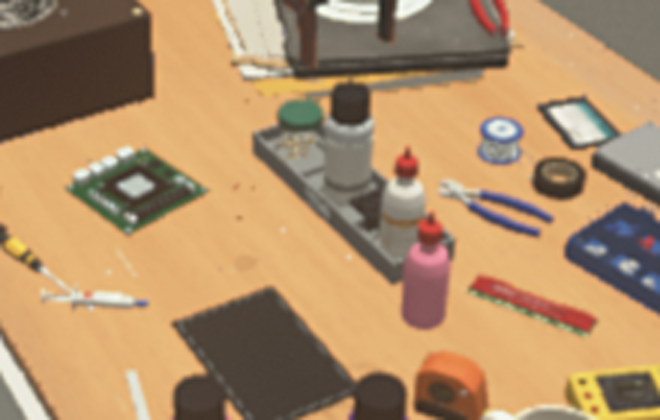

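The fingers sit above the can cap (345,85) and the can is clear. I'll go down now and close.

Call:
{"api": "arm_command", "payload": {"rows": [[[-8, 2, 0, 0], [0, 0, 20, 0], [0, 0, 25, 0], [0, 0, 20, 0], [0, 0, 10, 0], [0, 0, 0, 0]]]}}

```text
time_s: 5.18
position: [0.6711, 0.0075, 0.1161]
eef_rot: [-2.186, -2.254, 0.003]
ft_force: [-0.2, 0.1, -0.1]
gripper_width: 0.0879
grasp_force: 0.0
```

Call:
{"api": "arm_command", "payload": {"rows": [[[0, 0, 0, 0], [0, 0, 0, 0], [0, 0, 0, 0], [0, 0, 0, 0], [0, 0, 0, 0], [0, 0, 0, 0], [0, 0, 0, 0], [0, 0, 0, 0]]], "hand": 1}}

```text
time_s: 5.85
position: [0.6721, 0.0079, 0.1179]
eef_rot: [2.187, 2.256, 0.0]
ft_force: [-0.1, 0.9, 1.8]
gripper_width: 0.0436
grasp_force: 30.0
```

Call:
{"api": "arm_command", "payload": {"rows": [[[0, 0, -15, 0], [0, 0, -25, 0], [0, 0, -30, 0], [0, 0, -30, 0], [0, 0, -30, 0], [0, -20, -20, 0], [-15, -25, 0, 0], [-15, -25, 0, 0], [-15, -25, 0, 0], [-15, -25, 0, 0]]]}}

```text
time_s: 6.68
position: [0.5524, -0.0564, 0.2673]
eef_rot: [-2.186, -2.255, 0.001]
ft_force: [0.0, 0.3, -1.9]
gripper_width: 0.0436
grasp_force: 30.0
```

Call:
{"api": "arm_command", "payload": {"rows": [[[-15, -25, 0, 0], [-15, -25, 0, 0], [-15, -20, 0, 0], [-15, -12, 0, 0], [-4, -2, 30, 0], [0, 0, 35, 0], [0, 0, 30, 0], [0, 0, 15, 0], [0, 0, 0, 0], [0, 0, 0, 0]]]}}

```text
time_s: 7.52
position: [0.4714, -0.1225, 0.1573]
eef_rot: [-2.187, -2.254, 0.003]
ft_force: [0.3, -0.6, -1.6]
gripper_width: 0.0439
grasp_force: 30.0
```

Call:
{"api": "arm_command", "payload": {"rows": [[[0, 0, 15, 0], [0, 0, 12, 0], [0, 0, 7, 0], [0, 0, 2, 0], [0, 0, 0, 0], [0, 0, 0, 0]]]}}

```text
time_s: 8.02
position: [0.4727, -0.1225, 0.1225]
eef_rot: [2.186, 2.255, 0.001]
ft_force: [0.3, 0.1, -1.0]
gripper_width: 0.0439
grasp_force: 30.0
```

Call:
{"api": "arm_command", "payload": {"rows": [[[0, 0, 1, 0], [0, 0, 1, 0], [0, 0, 1, 0], [0, 0, 1, 0], [0, 0, 0, 0]]]}}

```text
time_s: 8.43
position: [0.472, -0.1223, 0.1175]
eef_rot: [-2.187, -2.255, 0.0]
ft_force: [1.1, 1.1, -1.7]
gripper_width: 0.0439
grasp_force: 30.0
```

Call:
{"api": "arm_command", "payload": {"rows": [[[0, 0, 1, 0], [0, 0, 0.5, 0], [0, 0, 0, 0], [0, 0, 0, 0]]]}}

```text
time_s: 8.77
position: [0.4722, -0.1225, 0.1167]
eef_rot: [-2.187, -2.255, -0.001]
ft_force: [-1.5, 0.6, 7.4]
gripper_width: 0.0431
grasp_force: 30.0
```

Call:
{"api": "arm_command", "payload": {"rows": [[[0, 0, 0, 0], [0, 0, 0, 0], [0, 0, 0, 0], [0, 0, 0, 0], [0, 0, -10, 0], [0, 0, -20, 0], [0, 0, -30, 0], [0, 0, -30, 0], [0, 0, 0, 0]]], "hand": 0}}

```text
time_s: 9.52
position: [0.4751, -0.1235, 0.2116]
eef_rot: [2.184, 2.25, 0.009]
ft_force: [1.9, -0.7, -0.1]
gripper_width: 0.0876
grasp_force: 0.0
```

Call:
{"api": "arm_command", "payload": {"rows": [[[0, 20, 0, 0], [2, 30, 0, 0], [4, 30, 0, 0], [4, 30, 0, 0], [4, 30, 0, 0], [4, 30, 0, 0], [4, 25, 0, 0], [0, 8, 0, 0], [0, 0, 0, 0], [0, 0, 0, 0]]]}}

```text
time_s: 10.35
position: [0.6732, -0.0948, 0.2058]
eef_rot: [-2.187, -2.254, 0.002]
ft_force: [-0.3, 0.1, 0.8]
gripper_width: 0.0876
grasp_force: 0.0
```

```bash
python3 d.py pics/d2.png 170 390 100 240 scene spray_can bottle heatsink
```

```text
[ 0.67279025 -0.0950767   0.20604057] [-2.18795115e+00 -2.25345417e+00  1.77421793e-03] [306.10826099 129.13786958] 10.4
spray_can [(array([ 0.4734, -0.1214,  0.0027]), 0.8), (array([ 0.4579, -0.3812,  0.0005]), 0.63), (array([ 3.254e-01, -3.080e-01, -2.000e-04]), 0.62)]
bottle [(array([ 0.636 , -0.1947,  0.0014]), 0.75), (array([ 0.6785, -0.0977, -0.0014]), 0.65), (array([ 0.4687, -0.1222,  0.0019]), 0.44)]
heatsink [(array([ 0.6717, -0.0493,  0.0129]), 0.57)]
```

View pics/d2.png

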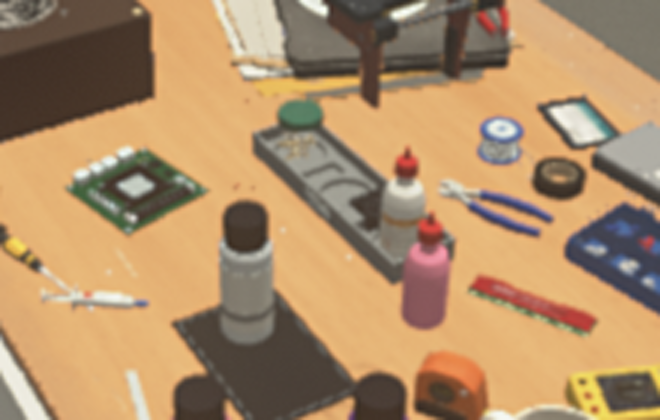

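The can stands upright on the mat at (246,270), and the gripper is above the bottle. Going down.

Call:
{"api": "arm_command", "payload": {"rows": [[[-2, 2, 20, 0], [0, 0, 30, 0], [0, 0, 30, 0], [0, 0, 25, 0], [0, 0, 18, 0], [0, 0, 10, 0], [0, 0, 5, 0], [0, 0, 3, 0], [0, 0, 0, 0], [0, 0, 0, 0]]]}}

```text
time_s: 11.38
position: [0.6771, -0.0962, 0.0664]
eef_rot: [2.186, 2.254, 0.002]
ft_force: [-0.3, 0.5, -0.9]
gripper_width: 0.0877
grasp_force: 0.0
```

Call:
{"api": "arm_command", "payload": {"rows": [[[0, -1, 2, 0], [0, 0, 1.5, 0], [0, 0, 0, 0]]]}}

```text
time_s: 11.63
position: [0.6753, -0.096, 0.0619]
eef_rot: [2.187, 2.255, 0.0]
ft_force: [0.9, 1.3, -0.6]
gripper_width: 0.0878
grasp_force: 0.0
```

Call:
{"api": "arm_command", "payload": {"rows": [[[0, 0, 0, 0], [0, 0, 0, 0], [0, 0, 0, 0], [0, 0, 0, 0], [0, 0, 0, 0], [0, 0, 0, 0], [0, 0, 0, 0], [0, 0, 0, 0]]], "hand": 1}}

```text
time_s: 12.3
position: [0.6752, -0.096, 0.0616]
eef_rot: [-2.187, -2.255, 0.0]
ft_force: [-0.4, 0.2, 0.3]
gripper_width: 0.0442
grasp_force: 30.0
```

Call:
{"api": "arm_command", "payload": {"rows": [[[0, 0, -5, 0], [0, 0, -10, 0], [0, 0, -15, 0], [0, 0, -20, 0], [0, 0, 0, 0], [0, 0, 0, 0]]]}}

```text
time_s: 12.8
position: [0.6766, -0.0964, 0.1138]
eef_rot: [2.185, 2.253, 0.004]
ft_force: [-0.8, -0.8, -1.3]
gripper_width: 0.0444
grasp_force: 30.0
```

```bash
python3 d.py pics/d3.png 290 345 100 190 scene bottle
```

```text
[ 0.67562315 -0.09601355  0.1123896 ] [2.18621510e+00 2.25494747e+00 1.63011032e-03] [305.01422464 154.9358399 ] 12.85
bottle [(array([ 0.6357, -0.1945,  0.003 ]), 0.66), (array([ 0.6783, -0.0967,  0.0503]), 0.64)]
```

View pics/d3.png

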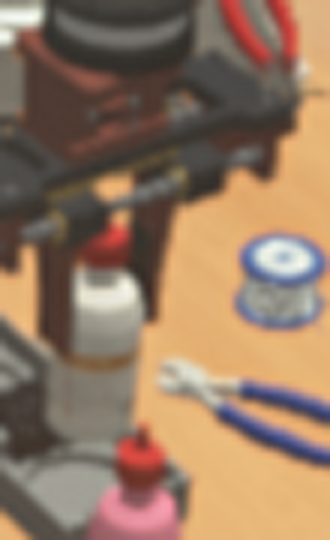

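The bottle is held upright between the fingers at (105,330). I'll carry it to the mat.

Call:
{"api": "arm_command", "payload": {"rows": [[[0, 0, -20, 0], [0, 0, -30, 0], [0, 0, -30, 0], [0, -10, -25, 0], [0, -20, -5, 0], [-10, -25, 0, 0], [-15, -25, 0, 0], [-15, -25, 0, 0], [-15, -25, 0, 0], [-15, -25, 0, 0]]]}}

```text
time_s: 13.73
position: [0.5206, -0.1711, 0.2207]
eef_rot: [-2.185, -2.255, 0.002]
ft_force: [0.0, -0.5, -0.7]
gripper_width: 0.0447
grasp_force: 30.0
```

Call:
{"api": "arm_command", "payload": {"rows": [[[-15, -25, 0, 0], [-15, -15, 0, 0], [-10, -8, 0, 0], [-5, 0, 15, 0], [0, 0, 30, 0], [0, 0, 30, 0], [0, 0, 30, 0], [0, 0, 15, 0], [0, 0, 0, 0], [0, 0, 0, 0]]]}}

```text
time_s: 14.57
position: [0.4758, -0.2171, 0.1009]
eef_rot: [-2.185, -2.254, 0.002]
ft_force: [0.6, -0.6, -1.6]
gripper_width: 0.0442
grasp_force: 30.0
```

Call:
{"api": "arm_command", "payload": {"rows": [[[0, 0, 15, 0], [0, 0, 12, 0], [0, 0, 7, 0], [0, 0, 2, 0], [0, 0, 1, 0], [0, 0, 1, 0], [0, 0, 1, 0], [0, 0, 1, 0], [0, 0, 0, 0]]]}}

```text
time_s: 15.32
position: [0.4761, -0.2172, 0.0618]
eef_rot: [2.187, 2.255, 0.0]
ft_force: [0.5, 0.4, -1.4]
gripper_width: 0.0444
grasp_force: 30.0
```

Call:
{"api": "arm_command", "payload": {"rows": [[[0, 0, 1, 0], [0, 0, 1, 0], [0, 0, 0, 0], [0, 0, 0, 0]]]}}

```text
time_s: 15.65
position: [0.4762, -0.2175, 0.0605]
eef_rot: [2.187, 2.255, 0.001]
ft_force: [-2.4, 0.5, 8.4]
gripper_width: 0.0447
grasp_force: 30.0
```

Call:
{"api": "arm_command", "payload": {"rows": [[[0, 0, 0, 0], [0, 0, 0, 0], [0, 0, 0, 0], [0, 0, 0, 0], [0, 0, -10, 0], [0, 0, -30, 0], [0, 0, -35, 0], [0, 0, -35, 0], [0, 0, -30, 0], [0, 0, 0, 0]]], "hand": 0}}

```text
time_s: 16.48
position: [0.4789, -0.2191, 0.2057]
eef_rot: [2.182, 2.249, 0.008]
ft_force: [0.0, -0.5, 0.3]
gripper_width: 0.0877
grasp_force: 0.0
```

```bash
python3 d.py pics/d4.png 170 390 100 240 scene bottle spray_can; python3 -c "
from h import *
print(sense()['joint_positions'])"
```

```text
[ 0.47786544 -0.21814623  0.20304447] [2.18333279 2.25147629 0.00620046] [270.54937693 172.13075873] 16.5333
bottle [(array([ 6.338e-01, -1.942e-01, -3.000e-04]), 0.85), (array([ 0.4758, -0.2181, -0.001 ]), 0.63)]
spray_can [(array([ 0.4557, -0.3807,  0.003 ]), 0.87), (array([ 0.3232, -0.3104, -0.0015]), 0.72), (array([ 0.4714, -0.121 ,  0.0038]), 0.65)]
[-0.23684831  0.29073379  0.66232772  1.97522753 -0.21975333  0.9461044
  0.56577802]
```

View pics/d4.png

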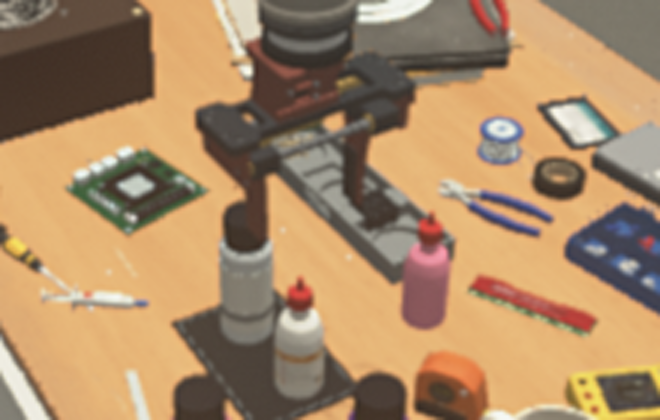

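Both containers stand on the mat: the can at (246,270) and the bottle at (298,340). Next I'll move over the heat sink and turn 90°.

Call:
{"api": "arm_command", "payload": {"rows": [[[10, 15, 0, 0], [20, 25, 0, 0], [25, 30, 0, 0], [25, 30, 0, 0], [25, 30, 0, 0], [25, 30, 0, 0], [25, 25, 0, 0], [13, 12, 0, 0], [0, 0, 0, -7], [0, 0, 0, -7]]]}}

```text
time_s: 17.47
position: [0.668, -0.0398, 0.1965]
eef_rot: [-1.882, -2.511, 0.004]
ft_force: [-0.7, -0.1, 0.9]
gripper_width: 0.0879
grasp_force: 0.0
```

Call:
{"api": "arm_command", "payload": {"rows": [[[0, 0, 0, -7], [0, 0, 0, -7], [0, 0, 0, -7], [0, 0, 0, -7], [0, 0, 0, -7], [0, 0, 0, -7], [0, 0, 0, -7], [0, 0, 0, -7], [0, 0, 0, -7], [0, 0, 0, -7]]]}}

```text
time_s: 18.3
position: [0.6672, -0.0419, 0.1972]
eef_rot: [-0.105, -3.136, -0.001]
ft_force: [0.7, 0.0, 0.4]
gripper_width: 0.0878
grasp_force: 0.0
```

Call:
{"api": "arm_command", "payload": {"rows": [[[0, 0, 0, -6], [0, 0, 0, 0], [0, 0, 0, 0]]]}}

```text
time_s: 18.55
position: [0.6673, -0.0425, 0.1978]
eef_rot: [0.044, -3.139, -0.001]
ft_force: [-0.0, -0.1, -0.8]
gripper_width: 0.0877
grasp_force: 0.0
```

```bash
python3 d.py pics/t5.png 165 285 95 165 top heatsink caddy; python3 d.py pics/d5.png 170 390 100 240 scene heatsink caddy
```

```text
[ 0.66736816 -0.04265138  0.19816139] [ 4.35671930e-02 -3.13905502e+00 -8.83490734e-04] [232.88656857 103.87897521] 18.6
heatsink [(array([ 0.6714, -0.0443,  0.0138]), 0.47)]
caddy [(array([ 6.707e-01, -4.830e-02, -6.000e-04]), 0.79)]
[ 0.66758914 -0.04297259  0.19907571] [ 4.59383793e-02 -3.14040122e+00 -9.46695506e-05] [294.84780069 123.52651929] 18.75
heatsink [(array([ 0.6698, -0.0463,  0.011 ]), 0.59)]
caddy [(array([0.6639, 0.1041, 0.0059]), 0.58), (array([ 6.698e-01, -4.640e-02, -2.000e-04]), 0.56)]
```

View pics/d5.png

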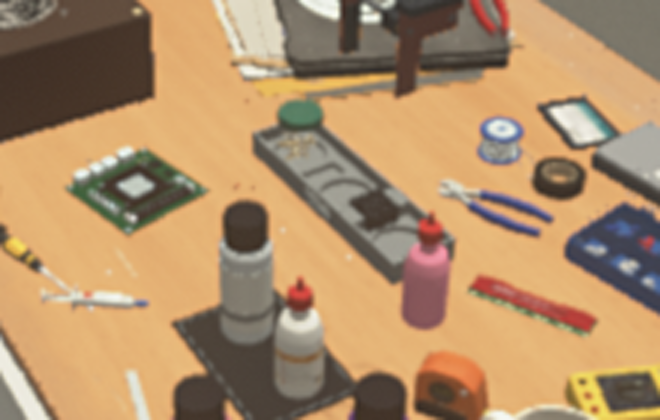

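Call:
{"api": "arm_command", "payload": {"rows": [[[-3.5, -3, 20, 0], [0, 0, 30, 0], [0, 0, 35, 0], [0, 0, 35, 0], [0, 0, 25, 0], [0, 0, 10, 0], [0, 0, 5, 0], [0, 0, 0, 0], [0, 0, 0, 0], [0, 0, 0, 0]]]}}

```text
time_s: 19.68
position: [0.6728, -0.0463, 0.0417]
eef_rot: [-0.048, 3.138, -0.0]
ft_force: [0.1, -0.6, 0.8]
gripper_width: 0.0876
grasp_force: 0.0
```

```bash
python3 d.py pics/d6.png 230 350 110 200 scene
```

```text
[ 0.67266312 -0.04624231  0.04164708] [-4.82551662e-02  3.13800111e+00  1.99905060e-05] [294.25541304 165.19201271] 19.7333
```

View pics/d6.png

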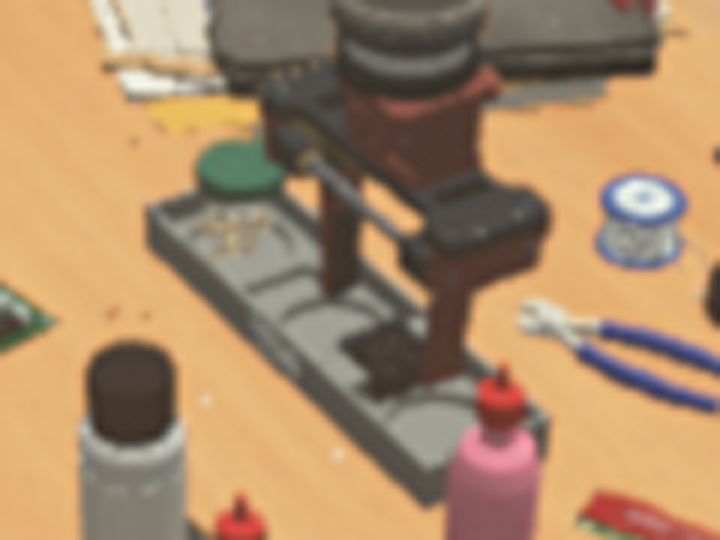

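The fingers straddle the heat sink (385,355) and are clear of the jar. Going down 23 mm, then closing.

Call:
{"api": "arm_command", "payload": {"rows": [[[-1, 0, 10, 0], [0, 0, 8, 0], [0, 0, 5, 0], [0, 0, 0, 0], [0, 0, 0, 0]]]}}

```text
time_s: 20.15
position: [0.6717, -0.0461, 0.0159]
eef_rot: [0.048, -3.14, -0.0]
ft_force: [0.2, 0.4, -0.1]
gripper_width: 0.0881
grasp_force: 0.0
```

Call:
{"api": "arm_command", "payload": {"rows": [[[0, 0, 0, 0], [0, 0, 0, 0], [0, 0, 0, 0], [0, 0, 0, 0], [0, 0, 0, 0], [0, 0, 0, 0], [0, 0, 0, 0], [0, 0, 0, 0]]], "hand": 1}}

```text
time_s: 20.82
position: [0.6723, -0.046, 0.0167]
eef_rot: [-0.048, 3.141, 0.0]
ft_force: [-0.4, -0.5, 0.3]
gripper_width: 0.0389
grasp_force: 30.0
```

The fingertips need to clear the frame (z = 16 mm) when the heat sink is seated, so I'll regrip 4 mm higher.

Call:
{"api": "arm_command", "payload": {"rows": [[[0, 0, 0, 0], [0, 0, 0, 0], [0, 0, 0, 0], [0, 0, -4, 0], [0, 0, 0, 0], [0, 0, 0, 0]]], "hand": 0.3}}

```text
time_s: 21.32
position: [0.6726, -0.0461, 0.0211]
eef_rot: [-0.048, 3.14, 0.0]
ft_force: [0.8, 0.0, -1.0]
gripper_width: 0.0616
grasp_force: 0.0
```

Call:
{"api": "arm_command", "payload": {"rows": [[[0, 0, 0, 0], [0, 0, 0, 0], [0, 0, 0, 0], [0, 0, 0, 0], [0, 0, 0, 0], [0, 0, 0, 0], [0, 0, 0, 0]]], "hand": 1}}

```text
time_s: 21.9
position: [0.6722, -0.0461, 0.0206]
eef_rot: [0.049, -3.141, -0.0]
ft_force: [-0.2, 0.2, 0.5]
gripper_width: 0.0388
grasp_force: 30.0
```

Call:
{"api": "arm_command", "payload": {"rows": [[[0, 0, -5, 0], [0, 0, -10, 0], [0, 0, -20, 0], [0, 0, -25, 0], [0, 0, -25, 0], [0, 0, -25, 0], [0, 0, -15, 0], [0, 0, 0, 0], [0, 0, 0, 0]]]}}

```text
time_s: 22.65
position: [0.6728, -0.0462, 0.1469]
eef_rot: [-0.048, 3.139, 0.0]
ft_force: [0.1, -0.2, -1.7]
gripper_width: 0.0388
grasp_force: 30.0
```

```bash
python3 d.py pics/d7.png 230 350 110 200 scene heatsink
```

```text
[ 0.6718456  -0.04604042  0.14535309] [ 4.86689446e-02 -3.14082949e+00 -1.71416081e-04] [295.66179283 138.49980384] 22.7
heatsink [(array([ 0.4723,  0.1418, -0.0048]), 0.5), (array([ 0.673 , -0.0464, -0.0018]), 0.31)]
```

Call:
{"api": "arm_command", "payload": {"rows": [[[15, 15, 0, 0], [25, 25, 0, 0], [28, 28, 0, 0], [28, 28, 0, 0], [28, 28, 0, 0], [28, 28, 0, 0], [25, 25, 0, 0], [15, 15, 0, 0], [0, 0, 0, -6], [0, 0, 0, -6]]]}}

```text
time_s: 23.58
position: [0.4721, 0.1411, 0.1444]
eef_rot: [0.389, -3.114, 0.001]
ft_force: [-0.8, -0.7, -1.0]
gripper_width: 0.039
grasp_force: 30.0
```

Call:
{"api": "arm_command", "payload": {"rows": [[[0, 0, 15, 0], [0, 0, 25, 0], [0, 0, 20, 0], [0, 0, 0, 0], [0, 0, 0, 0], [0, 0, 0, 0]]]}}

```text
time_s: 24.08
position: [0.4745, 0.1398, 0.0859]
eef_rot: [0.376, -3.119, 0.0]
ft_force: [0.6, 0.4, -1.0]
gripper_width: 0.039
grasp_force: 30.0
```

```bash
python3 d.py pics/d8.png 180 300 110 200 scene board heatsink; python3 d.py pics/d8b.png 130 230 150 225 top board
```

```text
[0.47497796 0.1399767  0.08636088] [-3.76211048e-01  3.11811909e+00  3.56002241e-04] [214.02439043 142.78671077] 24.1333
board [(array([0.4734, 0.1386, 0.0006]), 0.66), (array([ 0.6723, -0.0465, -0.0018]), 0.46)]
heatsink [(array([0.4729, 0.1377, 0.0806]), 0.41)]
[0.47511415 0.1400946  0.08659523] [-3.76190467e-01  3.11726098e+00  8.74493180e-04] [161.75705747 187.3508626 ] 24.2833
board [(array([0.4736, 0.1387, 0.0032]), 0.61)]
```

View pics/d8.png

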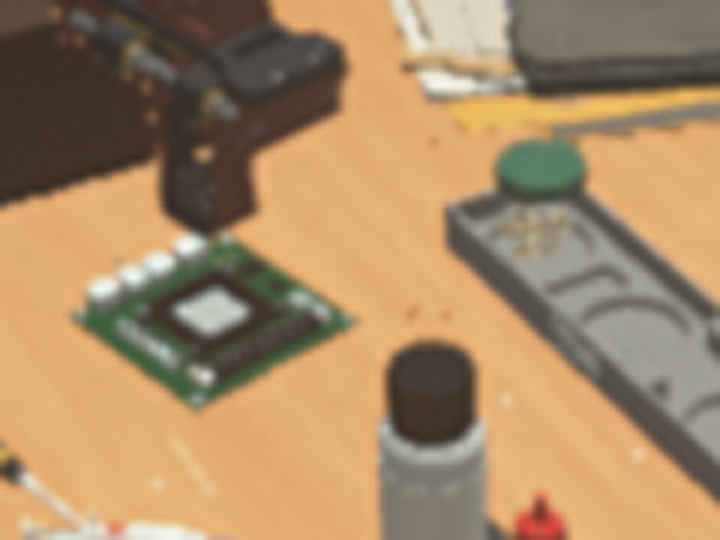

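The lid centre is at (212,308) in this crop. I'll cross-check it by back-projecting from both cameras.

```bash
python3 - <<'E'
from h import *
for n,x0,y0 in (("scene",195,145),("top",150,175)):
    c=capture(n); g=cv2.cvtColor(c["color"],cv2.COLOR_RGB2HSV)
    m=((g[:,:,1]<50)&(g[:,:,2]>140)).astype(np.uint8); 
    w=m[y0:y0+35,x0:x0+40]
    k,l,st,ce=cv2.connectedComponentsWithStats(w)
    for i in range(1,k):
        if st[i,4]>40: print(n,st[i],back(c,ce[i][0]+x0,ce[i][1]+y0,.011), "est proj",P(c,[.4725,.1425,.011])-[x0,y0],ce[i])
E
```

```text
scene [ 0  4 20 11 67] [0.45980926 0.19632899 0.011     ] est proj [19.48500509 15.99359452] [9.6119403  9.11940299]
scene [14 14 12  6 49] [0.47228179 0.13987423 0.011     ] est proj [19.48500509 15.99359452] [19.75510204 16.40816327]
```

Call:
{"api": "arm_command", "payload": {"rows": [[[2.5, 1, 15, 0], [0, 0, 20, 0], [0, 0, 15, 0], [0, 0, 7, 0], [0, 0, 0, 0], [0, 0, 0, 0], [0, 0, 0, 0]]]}}

```text
time_s: 25.02
position: [0.4724, 0.1404, 0.0294]
eef_rot: [-0.376, 3.118, 0.001]
ft_force: [-0.1, -0.2, -1.2]
gripper_width: 0.039
grasp_force: 30.0
```

```bash
python3 d.py pics/d9.png 190 240 140 180 scene heatsink board; python3 d.py pics/d9b.png 130 230 150 225 top board heatsink
```

```text
[0.47254268 0.14051675 0.02955539] [-3.76261237e-01  3.11733777e+00  8.16432788e-04] [214.39408691 156.8725792 ] 25.0667
heatsink [(array([0.4732, 0.138 , 0.0236]), 0.58)]
board [(array([0.4738, 0.1418, 0.0013]), 0.72)]
[0.47228581 0.14043719 0.02935871] [-3.76398974e-01  3.11762008e+00  6.79450843e-04] [165.75792178 191.0113622 ] 25.2167
board [(array([0.4749, 0.1382, 0.0013]), 0.82)]
heatsink []
```

View pics/d9.png

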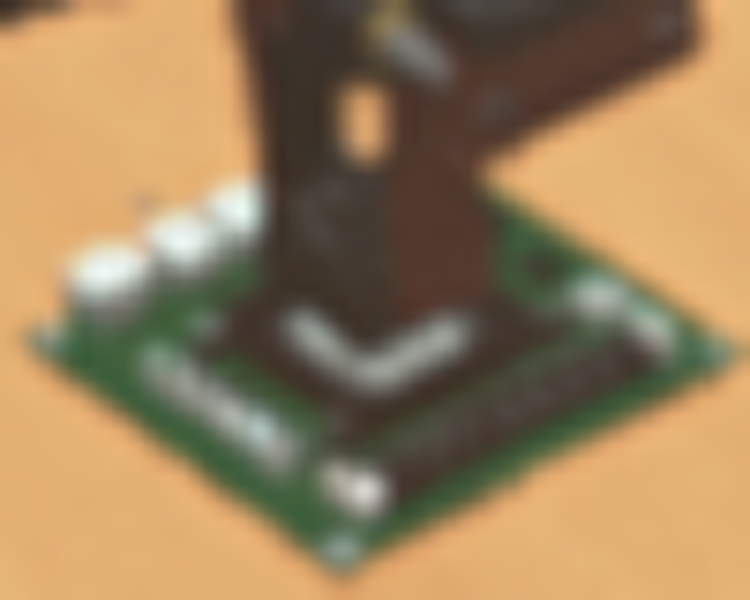

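The lid's two near edges show evenly below the heat sink at (370,350), so it is centred. Lowering.

Call:
{"api": "arm_command", "payload": {"rows": [[[0, 0, 3, 0], [0, 0, 2, 0], [0, 0, 2, 0], [0, 0, 1, 0], [0, 0, 0.5, 0], [0, 0, 0, 0], [0, 0, 0, 0]]]}}

```text
time_s: 25.9
position: [0.4717, 0.1402, 0.0201]
eef_rot: [0.377, -3.119, 0.0]
ft_force: [0.0, -0.6, -1.1]
gripper_width: 0.0386
grasp_force: 30.0
```

Call:
{"api": "arm_command", "payload": {"rows": [[[0, 0, 1, 0], [0, 0, 0.5, 0], [0, 0, 0, 0], [0, 0, 0, 0]]]}}

```text
time_s: 26.23
position: [0.472, 0.1403, 0.0194]
eef_rot: [-0.376, 3.119, 0.0]
ft_force: [-3.1, -1.0, 9.6]
gripper_width: 0.0386
grasp_force: 30.0
```

Contact came at the expected height, so the heat sink is seated. I'll release it and go up.

Call:
{"api": "arm_command", "payload": {"rows": [[[0, 0, 0, 0], [0, 0, 0, 0], [0, 0, 0, 0], [0, 0, 0, 0], [0, 0, -10, 0], [0, 0, -25, 0], [0, 0, -40, 0], [0, 0, -40, 0], [0, 0, -40, 0], [0, 0, -35, 0]]], "hand": 0}}

```text
time_s: 27.07
position: [0.4718, 0.1401, 0.212]
eef_rot: [-0.376, 3.117, 0.001]
ft_force: [0.9, -0.6, 0.0]
gripper_width: 0.0879
grasp_force: 0.0
```

Call:
{"api": "arm_command", "payload": {"rows": [[[5, -20, 0, 0], [7, -30, 0, 0], [7, -30, 0, 0], [7, -30, 0, 0], [7, -30, 0, 0], [7, -30, 0, 0], [7, -30, 0, 0], [7, -30, 0, 0], [7, -30, 0, 0], [7, -30, 0, 0]]]}}

```text
time_s: 27.9
position: [0.4743, -0.1591, 0.2094]
eef_rot: [-0.376, 3.118, 0.0]
ft_force: [0.7, 0.7, -0.1]
gripper_width: 0.0882
grasp_force: 0.0
```

```bash
python3 d.py pics/d10b.png 135 205 165 215 top heatsink; python3 d.py pics/d10.png 180 250 135 185 scene heatsink; cd pics; python3 -c "
import cv2,numpy as np
a=cv2.imread('d10.png');b=cv2.imread('d10b.png');a=cv2.resize(a,(400,290));b=cv2.resize(b,(400,290));cv2.imwrite('d10c.png',np.vstack([a,b]))"
```

```text
[ 0.47373046 -0.16577356  0.20973627] [-0.36568948  3.119275   -0.00524435] [283.17544744 184.71648312] 27.95
heatsink [(array([0.4712, 0.1421, 0.0101]), 0.67)]
[ 0.47414205 -0.16007058  0.20923441] [-3.68648315e-01  3.11960828e+00 -8.24131364e-04] [258.35726973 159.23188966] 28.05
heatsink [(array([0.4708, 0.139 , 0.0103]), 0.55)]
```

View pics/d10c.png

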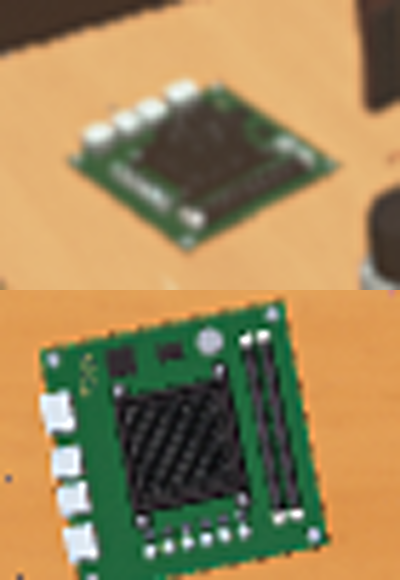

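The heat sink sits flat in the frame: lower panel (183,448), z ≈ 0.010. Next is the bottle.

Call:
{"api": "arm_command", "payload": {"rows": [[[6, -28, 0, 0], [6, -29, 0, 0], [0, 0, 0, 7], [0, 0, 0, 7], [0, 0, 0, 7], [0, 0, 0, 7], [0, 0, 0, 7], [0, 0, 0, 7], [0, 0, 0, 7], [0, 0, 0, 7]]]}}

```text
time_s: 28.93
position: [0.477, -0.2137, 0.2088]
eef_rot: [-1.136, -2.928, -0.002]
ft_force: [-0.2, 0.5, 0.1]
gripper_width: 0.0878
grasp_force: 0.0
```

Call:
{"api": "arm_command", "payload": {"rows": [[[0, 0, 0, 7], [0, 0, 0, 7], [0, 0, 0, 7], [0, 0, 0, 7], [0, 0, 0, 7], [0, 0, 0, 7], [0, 0, 0, 4.5], [0, 0, 0, 0], [0, 0, 0, 0]]]}}

```text
time_s: 29.68
position: [0.477, -0.2142, 0.2086]
eef_rot: [-2.191, -2.251, -0.001]
ft_force: [-0.5, -0.7, 0.3]
gripper_width: 0.0877
grasp_force: 0.0
```

Call:
{"api": "arm_command", "payload": {"rows": [[[-3, -1, 20, 0], [0, 0, 30, 0], [0, 0, 35, 0], [0, 0, 25, 0], [0, 0, 20, 0], [0, 0, 10, 0], [0, 0, 5, 0], [0, 0, 0, 0], [0, 0, 0, 0]]]}}

```text
time_s: 30.43
position: [0.4764, -0.219, 0.0645]
eef_rot: [2.195, 2.246, 0.001]
ft_force: [0.0, 0.3, 0.5]
gripper_width: 0.0876
grasp_force: 0.0
```

Call:
{"api": "arm_command", "payload": {"rows": [[[1.5, 0, 2, 0], [0, 0, 1.5, 0], [0, 0, 0, 0], [0, 0, 0, 0]]]}}

```text
time_s: 30.77
position: [0.476, -0.2173, 0.0606]
eef_rot: [2.196, 2.246, 0.001]
ft_force: [0.2, -0.4, -0.1]
gripper_width: 0.088
grasp_force: 0.0
```

Call:
{"api": "arm_command", "payload": {"rows": [[[0, 0, 0, 0], [0, 0, 0, 0], [0, 0, 0, 0], [0, 0, 0, 0], [0, 0, 0, 0], [0, 0, 0, 0], [0, 0, 0, 0], [0, 0, 0, 0]]], "hand": 1}}

```text
time_s: 31.43
position: [0.4756, -0.2174, 0.0601]
eef_rot: [-2.197, -2.246, 0.0]
ft_force: [-0.9, 0.7, 0.7]
gripper_width: 0.0444
grasp_force: 30.0
```

Call:
{"api": "arm_command", "payload": {"rows": [[[0, 0, -5, 0], [0, 0, -15, 0], [0, 0, -30, 0], [0, 0, -35, 0], [0, 0, -35, 0], [0, 0, -30, 0], [0, 0, -10, 0], [0, 0, 0, 0]]]}}

```text
time_s: 32.1
position: [0.4771, -0.2179, 0.2227]
eef_rot: [2.194, 2.243, 0.005]
ft_force: [-0.4, -0.9, -1.3]
gripper_width: 0.0444
grasp_force: 30.0
```

Call:
{"api": "arm_command", "payload": {"rows": [[[10, 15, 0, 0], [15, 28, 0, 0], [18, 30, 0, 0], [18, 30, 0, 0], [18, 30, 0, 0], [18, 30, 0, 0], [14, 25, 0, 0], [6, 13, 0, 0], [0, 0, 0, 0], [0, 0, 0, 0]]]}}

```text
time_s: 32.93
position: [0.6734, -0.0948, 0.2169]
eef_rot: [-2.193, -2.245, 0.005]
ft_force: [0.1, 0.1, -0.8]
gripper_width: 0.0443
grasp_force: 30.0
```

Call:
{"api": "arm_command", "payload": {"rows": [[[0, 0, 20, 0], [0, 0, 30, 0], [0, 0, 30, 0], [0, 0, 25, 0], [0, 0, 10, 0], [0, 0, 0, 0], [0, 0, 0, 0], [0, 0, 0, 0]]]}}

```text
time_s: 33.6
position: [0.6748, -0.0968, 0.1069]
eef_rot: [2.196, 2.244, 0.002]
ft_force: [0.2, -0.1, -0.9]
gripper_width: 0.0445
grasp_force: 30.0
```

```bash
python3 d.py pics/d11.png 250 350 100 190 scene bottle
```

```text
[ 0.67509837 -0.09660313  0.1071144 ] [2.19573033 2.24361179 0.00293603] [304.86878057 156.47442953] 33.65
bottle [(array([ 0.6358, -0.1972,  0.0032]), 0.64), (array([ 0.6765, -0.0994,  0.0446]), 0.62), (array([0.6654, 0.106 , 0.0063]), 0.34)]
```

Call:
{"api": "arm_command", "payload": {"rows": [[[0, 0, 12, 0], [0, 0, 14, 0], [0, 0, 10, 0], [0, 0, 5, 0], [0, 0, 2, 0], [0, 0, 1, 0], [0, 0, 1, 0], [0, 0, 0, 0], [0, 0, 0, 0]]]}}

```text
time_s: 34.45
position: [0.6725, -0.0957, 0.0611]
eef_rot: [-2.194, -2.243, 0.002]
ft_force: [-7.8, 3.0, 14.6]
gripper_width: 0.0445
grasp_force: 30.0
```

Call:
{"api": "arm_command", "payload": {"rows": [[[0, 0, -0.7, 0], [0, 0, 0, 0], [0, 0, 0, 0]]]}}

```text
time_s: 34.7
position: [0.6734, -0.096, 0.0611]
eef_rot: [-2.196, -2.245, 0.001]
ft_force: [-5.1, 0.1, 6.6]
gripper_width: 0.0442
grasp_force: 30.0
```

Call:
{"api": "arm_command", "payload": {"rows": [[[0, 0, 0, 0], [0, 0, 0, 0], [0, 0, 0, 0], [0, 0, 0, 0], [0, 0, -10, 0], [0, 0, -30, 0], [0, 0, -35, 0], [0, 0, -35, 0], [0, 0, -35, 0], [0, 0, 0, 0]]], "hand": 0}}

```text
time_s: 35.53
position: [0.6779, -0.0976, 0.2145]
eef_rot: [2.191, 2.238, 0.012]
ft_force: [0.7, -1.1, -0.1]
gripper_width: 0.0878
grasp_force: 0.0
```

Call:
{"api": "arm_command", "payload": {"rows": [[[0, -20, 0, 0], [-2, -30, 0, 0], [-4, -30, 0, 0], [-4, -30, 0, 0], [-4, -30, 0, 0], [-4, -30, 0, 0], [-2, -20, 0, 0], [0, -10, 0, 0], [0, 0, 0, 0], [0, 0, 0, 0]]]}}

```text
time_s: 36.37
position: [0.4756, -0.12, 0.2065]
eef_rot: [2.195, 2.246, 0.003]
ft_force: [0.4, 0.7, 1.1]
gripper_width: 0.088
grasp_force: 0.0
```

```bash
python3 d.py pics/d12.png 250 350 100 190 scene bottle spray_can; python3 d.py pics/d12.png 250 350 100 190 top bottle
```

```text
[ 0.47618342 -0.11992091  0.20641231] [2.19457446e+00 2.24600154e+00 1.93254702e-03] [251.822198  152.3702312] 36.4167
bottle [(array([ 6.758e-01, -9.980e-02,  1.000e-04]), 0.87), (array([ 0.6393, -0.1952,  0.0022]), 0.64)]
spray_can [(array([ 0.456 , -0.3802,  0.0024]), 0.85), (array([ 0.3248, -0.3091, -0.0011]), 0.65), (array([ 0.47  , -0.1201,  0.0016]), 0.62)]
[ 0.47588145 -0.12014052  0.20591128] [ 2.19492716e+00  2.24632708e+00 -4.97331282e-04] [263.44513882 183.51267812] 36.5667
bottle [(array([ 0.634 , -0.1927, -0.0032]), 0.7), (array([ 0.6732, -0.0986,  0.0007]), 0.68)]
```

Call:
{"api": "arm_command", "payload": {"rows": [[[-2, -4, 15, 0], [0, 0, 30, 0], [0, 0, 25, 0], [0, 0, 12, 0], [0, 0, 6, 0], [0, 0, 0, 0], [0, 0, 0, 0]]]}}

```text
time_s: 37.2
position: [0.4711, -0.1227, 0.1181]
eef_rot: [2.197, 2.246, -0.0]
ft_force: [0.8, -0.2, -0.1]
gripper_width: 0.0876
grasp_force: 0.0
```

Call:
{"api": "arm_command", "payload": {"rows": [[[0, 0, 0, 0], [0, 0, 0, 0], [0, 0, 0, 0], [0, 0, 0, 0], [0, 0, 0, 0], [0, 0, 0, 0], [0, 0, 0, 0], [0, 0, 0, 0]]], "hand": 1}}

```text
time_s: 37.87
position: [0.4707, -0.1224, 0.1179]
eef_rot: [2.197, 2.246, 0.0]
ft_force: [-0.0, 0.5, 0.5]
gripper_width: 0.0439
grasp_force: 30.0
```

Call:
{"api": "arm_command", "payload": {"rows": [[[0, 0, -10, 0], [0, 0, -20, 0], [0, 0, -30, 0], [0, 0, -35, 0], [0, 0, -35, 0], [0, 0, -20, 0], [10, 15, 0, 0], [16, 28, 0, 0], [18, 30, 0, 0], [18, 30, 0, 0]]]}}

```text
time_s: 38.7
position: [0.5729, -0.0575, 0.2686]
eef_rot: [-2.197, -2.245, -0.001]
ft_force: [-0.3, -0.3, -1.2]
gripper_width: 0.0435
grasp_force: 30.0
```

Call:
{"api": "arm_command", "payload": {"rows": [[[18, 30, 0, 0], [18, 30, 0, 0], [16, 25, 0, 0], [10, 15, 0, 0], [0, 0, 0, 0], [0, 0, 20, 0], [0, 0, 30, 0], [0, 0, 30, 0], [0, 0, 20, 0], [0, 0, 0, 0]]]}}

```text
time_s: 39.53
position: [0.6669, 0.0059, 0.1635]
eef_rot: [-2.193, -2.241, 0.011]
ft_force: [-1.2, 0.2, -2.0]
gripper_width: 0.0436
grasp_force: 30.0
```

Call:
{"api": "arm_command", "payload": {"rows": [[[0, 0, 0, 0], [0, 0, 0, 0]]]}}

```text
time_s: 39.7
position: [0.6715, 0.0055, 0.1697]
eef_rot: [2.196, 2.244, 0.002]
ft_force: [-0.5, -0.2, -1.8]
gripper_width: 0.0436
grasp_force: 30.0
```

Call:
{"api": "arm_command", "payload": {"rows": [[[2, 0, 10, 0], [0, 0, 14, 0], [0, 0, 12, 0], [0, 0, 7, 0], [0, 0, 3, 0], [0, 0, 1, 0], [0, 0, 1, 0], [0, 0, 0.5, 0], [0, 0, 0, 0], [0, 0, 0, 0]]]}}

```text
time_s: 40.53
position: [0.6711, 0.008, 0.1198]
eef_rot: [2.196, 2.245, 0.001]
ft_force: [-0.7, -0.2, -0.7]
gripper_width: 0.0436
grasp_force: 30.0
```

Call:
{"api": "arm_command", "payload": {"rows": [[[0, 0, 1, 0], [0, 0, 0.7, 0], [0, 0, 0, 0], [0, 0, 0, 0]]]}}

```text
time_s: 40.87
position: [0.6713, 0.0079, 0.119]
eef_rot: [2.196, 2.245, 0.002]
ft_force: [-1.4, 0.1, 5.2]
gripper_width: 0.0434
grasp_force: 30.0
```

Call:
{"api": "arm_command", "payload": {"rows": [[[0, 0, 0, 0], [0, 0, 0, 0], [0, 0, 0, 0], [0, 0, 0, 0], [0, 0, -10, 0], [0, 0, -25, 0], [0, 0, -35, 0], [0, 0, -35, 0], [0, -30, -20, 0], [0, -30, 0, 0]]], "hand": 0}}

```text
time_s: 41.7
position: [0.6138, 0.0058, 0.248]
eef_rot: [2.193, 2.241, 0.01]
ft_force: [-0.5, -0.4, 0.2]
gripper_width: 0.0878
grasp_force: 0.0
```

Call:
{"api": "arm_command", "payload": {"rows": [[[0, -30, 0, 0], [0, -30, 0, 0], [0, -20, 0, 0], [0, 0, 0, 0], [0, 0, 0, 0], [0, 0, 0, 0]]]}}

```text
time_s: 42.2
position: [0.5318, 0.0052, 0.2434]
eef_rot: [2.196, 2.246, 0.002]
ft_force: [0.4, 0.4, -0.7]
gripper_width: 0.0878
grasp_force: 0.0
```

```bash
python3 d.py pics/e1.png 170 390 100 240 scene spray_can bottle jar heatsink; python3 d.py pics/e2.png 130 280 95 225 top spray_can bottle jar heatsink
```

```text
[0.53201432 0.00506282 0.24318303] [2.19568463e+00 2.24534721e+00 1.37007359e-03] [247.78615858 115.21855954] 42.25
spray_can [(array([ 0.4574, -0.3826,  0.001 ]), 0.93), (array([0.6739, 0.008 , 0.0056]), 0.87), (array([ 0.3258, -0.3081, -0.0028]), 0.77)]
bottle [(array([ 0.6752, -0.0959, -0.0009]), 0.75), (array([ 0.6372, -0.1948,  0.0014]), 0.56)]
jar [(array([0.6687, 0.1046, 0.0067]), 0.76)]
heatsink [(array([0.4704, 0.1388, 0.0106]), 0.73), (array([ 0.6737, -0.0985, -0.0035]), 0.2)]
[0.53127615 0.00479953 0.24247262] [ 2.19659772e+00  2.24548140e+00 -9.97418852e-04] [209.11303055 155.72576163] 42.5
spray_can [(array([ 0.4556, -0.3807,  0.0028]), 0.92), (array([ 0.3269, -0.3112, -0.0031]), 0.77), (array([0.6722, 0.0067, 0.0028]), 0.72)]
bottle [(array([ 0.6718, -0.0963,  0.0028]), 0.54)]
jar []
heatsink []
```

View pics/e1.png

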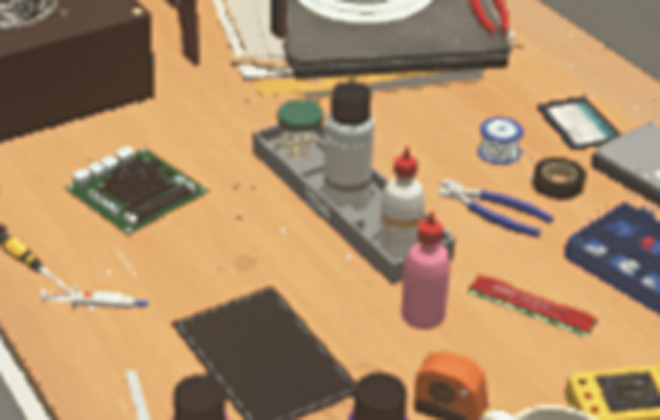

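The can (350,150), bottle (403,205) and jar (300,125) are upright in their wells. The heat sink is seated on the board (135,185) and the robot is clear. Handing in.

```bash
python3 -c "
from workcell import *
print(close_job())"
```

```text
the job is handed in; nothing more can be done
None
```

The job is done and handed in at about 42.5 s of the 106 s allowed: the heat sink sits flat in the processor frame, the can and bottle are back upright in their own wells, and the jar never left its well.

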